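Push the storage container home into the corner of the clamp-on rack

ROBOT

A 7-joint arm with a two-finger parallel gripper is mounted at the origin on the work surface. World frame = base frame: x ahead of the robot, y to its left, z up, the work surface at z = 0. Lengths are in m, angles in rad, forces in N, time in s.
With the tool pointing down it reaches from about 0.425 to 0.875 m from the base axis. Payload 4.7 kg.
Tool frame: the origin (TCP) lies at the very end of the fingers, on their centre line; the grasp point (between the pads) lies 19 mm behind it; z points along the fingers, y is the line along which they close (so a half turn about z gives the same grasp; the last joint's range is limited). The gripper opens to 87 mm and grips with 3 to 60 N. Pads are 19 mm wide; open, the fingers measure 117 mm over their backs; the gripper's body (75 mm by 190 mm) begins 51 mm behind the grasp point.
Start: joints at [1.177, 0.321, -0.07, 1.45, 0.023, 1.371, -0.057], TCP at [0.258, -0.597, 0.223] pointing down, gripper open.
Joint ranges: [-2.86, 2.86], [-0.3, 2.09], [-1.38, 1.24], [0.06, 2.45], [-1.56, 4.7], [0.09, 2.05], [-2.69, 2.69]. Speed limits (rad/s): [2.57, 2.57, 3.14, 3.14, 3.14, 3.14, 3.14].

INTERFACE

Orientations are given as a rotation vector (axis times angle).
In Python, from bench import ctrl, imaging, ticket gives the robot as it stands.
- The arm moves only by the tool jog_arm, never from a script. Its argument "rows" is text: rows parted by semicolons, each of 7 numbers parted by spaces: the shift along the tool's x, y, z in cm, then the turn, a rotation vector about the tool's x, y, z in rad, then the closure, from -1 (fully open) to 1 (shut), so that 0 is half open. A call has 1 to 5 rows; each row shifts and turns the commanded pose from where the row before left it, along the tool's axes as they then stand; what a row does not reach is not made up. A row lasts 1/8 s, in which the tool goes at most 62.5 mm and 10.7 degrees, less where a joint would pass 70% of its speed; a pose out of reach is approached as far as the arm can. A call with a gripper value outside its range is refused whole. The fingers move at their own pace and stop on an object; "force" is the grip in N (left out, the last holds). Time passes only in rows, so rows that do not move let the fingers close. It gives the time, the measured TCP pose, the force, the opening and the grip force at its end, in the units of the state.
- ctrl.get_state(): the state, without advancing time (a new reading comes with each control period).
- imaging.get_image(name): name is "side" or "top" or "wrist"; returns a dict with "img" (420x560x3 uint8, blue, green, red), "vertical_fov" (degrees; the focal length in pixels is half the picture's height over the tangent of half this angle, whatever the lens; pixels are square), "cx", "cy" (the principal point, pixels), "origin" and "orientation" of the camera in the world. Camera axes: x right, y down, z forward; pixel columns grow to the right and rows downward; lengths in m; the calibration is good to about 2 mm. A picture is of the moment at which its call begins. There is no depth.
- ticket.close_job(): hands the job in; it is judged then, once.
The state is a dict: "time": time; "joint_positions": joint angles; "qd": joint speeds; "joint_torque": joint torques, N m; "position": TCP position; "tool_rot": TCP orientation; "ft_force": force on the tool from outside, world axes, zero at the start; "torque": the same for the moment, N m; "grip_width": opening from 0.0 (shut) to 1.0 (fully open); "grip_force": force on a finger pad.
Only numpy, scipy, OpenCV 4.12 (cv2) and the standard library are available. Lean on these libraries where they do the work, as an engineer would, in place of code of your own. Each camera call takes 0.05 s, during which the arm holds its last target. There are 200 camera calls.

TASK

Push the green-lidded storage container along the counter into the corner of the clamp-on steel rack, so that its long side is flush against the low rail and its end is up against the end stop. Only push it with the fingers: it must stay flat on the counter, never gripped and lifted or tipped. Leave the ramekin, pepper grinder, saucepan and wooden spoon where they are.

Things in the scene. Friction and masses are not known exactly. Their poses are not given: they have to be found in the camera images.
- container: Closed clear plastic food box with a flat green snap lid, full of stock cubes: loose, flat-sided, 90 mm (x) by 150 mm (y) by 60 mm high, 0.25 to 0.5 kg; a few newtons slide it. Origin: centre of its underside; z up, y along its long side. Starts at negative x and y in the rack's axes, turned up to 0.35 rad from square with the rack.
- rack: Fixed steel rack on the far edge. Origin: on the counter, at the inner corner of low rail and end stop; x away from the robot, y left along the rail. Both are 35 mm high, 8 mm thick. Rail: inner face x = 0, from y = 0 to -462 mm. End stop: inner face y = 0, from x = 0 to -100 mm. Container seated: its origin at x = -45, y = -75 mm, its axes parallel to these.
- ramekin: Loose blue ceramic ramekin standing on the counter outside the end stop, left of the work: 84 mm across, 45 mm high. Origin: centre of its underside. To be left alone.
- grinder: Loose steel pepper grinder standing on the counter left of the end stop: 48 mm across, 128 mm high. Origin: centre of its underside. To be left alone. (Behind the rail a fixed shelf, 102 mm over the counter, with jars on it up to 210 mm, spans x = 70 to 190 mm, y = -462 to -232 mm in the rack's axes.)
- saucepan: Loose aluminium saucepan on the counter to the left: 160 mm across, 80 mm high, black handle reaching 240 mm from the centre along its y, up to 90 mm high. Origin: centre of its underside. To be left alone.
- spoon: Loose wooden spoon, 260 mm long along its x, lying on the counter to the right. Origin: underside, near the middle of its length. To be left alone.
Not all that is in view belongs to the job. Several things look just like the container: the one meant starts farthest to the robot's right.

How it is judged:
At the end, for the whole second after the job is handed in: The container stands flat and still in the corner: its centre within 5 mm of the seated place both ways (so no gap over 5 mm to the rail or the end stop), its long side parallel to the rail within 0.05 rad; ramekin, grinder, saucepan and spoon within 20 mm of where they started (x of container in the frame of rack between -0.05 and -0.04 m and y of container in the frame of rack between -0.08 and -0.07 m and angle between the y axis of container and the y axis of rack, either way round below 0.05 rad and height (world z) of container below 0.005 m and angle between container's own z axis and vertical below 0.05 rad and linear speed of container below 0.01 m/s and distance of each of ramekin, grinder, saucepan, spoon from where it was at the start of the episode below 0.02 m); the robot touches nothing.
It fails at once if the container was lifted more than 15 mm off the counter or tipped by more than 0.25 rad (height (world z) of container above 0.015 m or angle between container's own z axis and vertical above 0.25 rad).
It fails at once if the ramekin was moved more than 20 mm (distance of ramekin from where it was at the start of the episode above 0.02 m).
It fails at once if the pepper grinder was moved more than 20 mm (distance of grinder from where it was at the start of the episode above 0.02 m).
It fails at once if the saucepan was moved more than 20 mm (distance of saucepan from where it was at the start of the episode above 0.02 m).
It fails at once if the wooden spoon was moved more than 20 mm (distance of spoon from where it was at the start of the episode above 0.02 m).
It also fails if it takes over 51 s, if anything falls off the work surface, if the arm or the gripper's body presses on something with over 40 N, if the wrist force passes 120 N, or if a joint passes its speed limit or range.

## Working session

There is one attempt and no reset: what is moved stays moved. The work goes in short steps, Python scripts to look and compute and a tool call to move; the robot and the scene stay as the last step left them, time stands still between calls to the robot, and variables do not carry over. Pictures are saved under pics/ and viewed, at most 10 in all, crops included, and the job is handed in when it is done.

Besides the shell and the picture viewer there is one more tool, called after "Request:" as a command line: name --argument value ..., lists and objects as JSON in quotes. jog_arm: Moves the arm, as the interface text tells. Its arguments: {"type":"object","properties":{"rows":{"type":"string"},"force":{"type":"number"}},"required":["rows"]}

```bash
mkdir -p pics; ls
python3 - <<'E'
from bench import ctrl, imaging
import cv2, numpy as np
s=ctrl.get_state(); print({k:np.round(v,3).tolist() for k,v in s.items()})
for n in ("top","side"):
    d=imaging.get_image(n); cv2.imwrite(f"pics/{n}0.png",d["img"]); print({k:v for k,v in d.items() if k!="img"})
E
```

```text
pics
{'time': 0.0, 'joint_positions': [1.177, 0.322, -0.07, 1.452, 0.023, 1.371, -0.057], 'qd': [-0.0, 0.001, 0.0, -0.001, 0.0, 0.001, -0.001], 'joint_torque': [0.001, -49.128, -0.403, -31.253, -0.064, 0.044, 0.0], 'position': [0.258, -0.596, 0.221], 'tool_rot': [-3.075, -0.636, 0.001], 'ft_force': [-0.204, 0.124, -0.865], 'torque': [0.006, 0.011, 0.011], 'grip_force': 0.0, 'grip_width': 1.002}
{'vertical_fov': 54.8978508897594, 'cx': 272.1508172825363, 'cy': 214.90370206692532, 'origin': array([0.46704491, 0.01815114, 1.52666758]), 'orientation': array([-2.22482307,  2.17571746, -0.08642731])}
{'vertical_fov': 47.71750164576781, 'cx': 284.4354425480042, 'cy': 215.15209815215496, 'origin': array([0.04652291, 1.02584333, 0.88884009]), 'orientation': array([-0.56359307,  2.59321204, -1.25955378])}
```

View pics/top0.png

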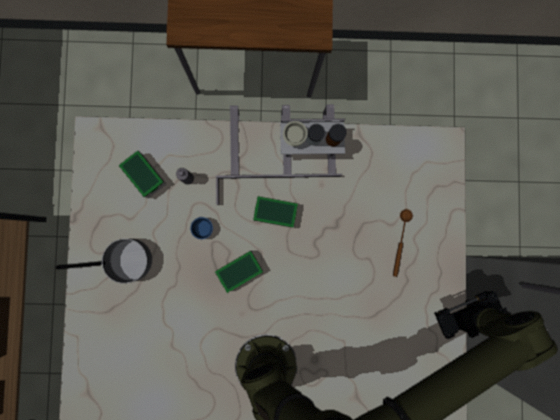

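View pics/side0.png

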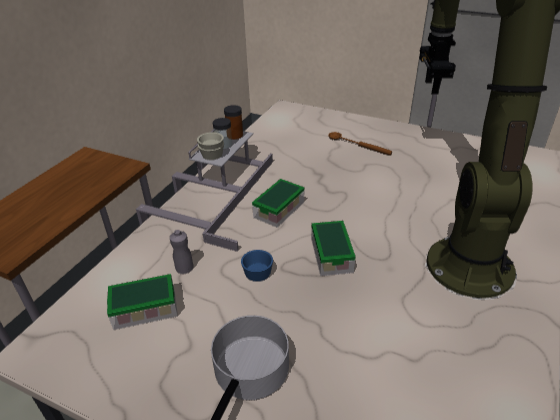

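Three green-lidded boxes are visible in the top view, at pixels (141,173), (239,271) and (276,212). The farthest to the robot's right (+column) is (276,212). It also lies in the rack's negative x,y quadrant, since the corner is near (221,178). Next I measure these and confirm with an enlarged crop.

```bash
cat > h.py <<'E'
import cv2, numpy as np
from scipy.spatial.transform import Rotation as R
from bench import ctrl, imaging
def ray(d,uv,z):
    uv=np.atleast_2d(np.asarray(uv,float)); f=d["img"].shape[0]/2/np.tan(np.radians(d["vertical_fov"])/2)
    v=np.c_[(uv[:,0]-d["cx"])/f,(uv[:,1]-d["cy"])/f,np.ones(len(uv))]@R.from_rotvec(d["orientation"]).as_matrix().T
    o=np.asarray(d["origin"]); return (o+v*((z-o[2])/v[:,2])[:,None])[:,:2]
def boxes(d):
    h=cv2.cvtColor(d["img"],cv2.COLOR_BGR2HSV)
    m=cv2.inRange(h,(45,100,30),(80,255,255)); m=cv2.morphologyEx(m,cv2.MORPH_CLOSE,np.ones((3,3)))
    out=[]
    for c in cv2.findContours(m,cv2.RETR_EXTERNAL,cv2.CHAIN_APPROX_NONE)[0]:
        if cv2.contourArea(c)<200: continue
        p=ray(d,c[:,0],0.06).astype(np.float32)
        (cx,cy),(w,l),a=cv2.minAreaRect(p*1000)
        # direction of long side
        b=cv2.boxPoints(((cx,cy),(w,l),a)); e=[b[1]-b[0],b[2]-b[1]]; e=max(e,key=np.linalg.norm)
        t=np.arctan2(-e[0],e[1]); t=(t+np.pi/2)%np.pi-np.pi/2   # yaw: y axis along the long side
        out.append((c[:,0].mean(0).round(0).tolist(),round(cx,1),round(cy,1),sorted((round(w,1),round(l,1))),round(float(t),3)))
    return out
E
python3 - <<'E'
from h import *
for n in("top","side"):
    d=imaging.get_image(n)
    for b in boxes(d): print(n,b)
    if n=="top":
        cv2.imwrite("pics/crop1.png",cv2.resize(d["img"][95:260,170:360],None,fx=4,fy=3.6,interpolation=cv2.INTER_CUBIC)[:600,:800])
        h=cv2.cvtColor(d["img"],cv2.COLOR_BGR2HSV); print(h[175:183,260].tolist(), h[190,214:228].tolist())
E
```

```text
top ([239.0, 271.0], 348.4, 107.1, [87.5, 148.3], 0.55)
top ([275.0, 211.0], 567.3, -19.3, [86.4, 148.3], -0.157)
top ([141.0, 174.0], 694.3, 470.8, [88.8, 152.3], -0.867)
[[156, 14, 94], [140, 11, 67], [0, 9, 60], [21, 18, 102], [34, 14, 132], [30, 14, 132], [35, 11, 134], [30, 15, 132]] [[27, 19, 131], [26, 14, 125], [150, 2, 107], [132, 16, 81], [150, 5, 47], [6, 24, 53], [13, 26, 69], [20, 32, 71], [13, 24, 74], [27, 23, 99], [26, 16, 128], [27, 17, 133], [24, 19, 132], [27, 18, 131]]
side ([140.0, 295.0], 689.6, 480.1, [97.4, 151.3], -0.864)
side ([333.0, 243.0], 341.9, 121.6, [90.0, 170.2], 0.548)
side ([278.0, 197.0], 565.0, -3.6, [93.9, 170.8], -0.155)
```

View pics/crop1.png

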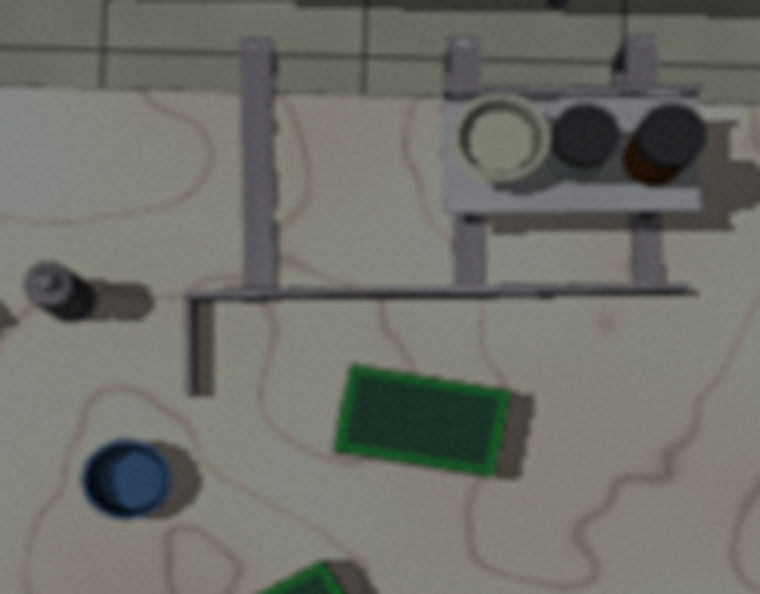

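The crop shows the box at top-view pixel (276,212): alone in front of the rail, tilted slightly, with the corner to its upper left at about (222,177). Next I fit the rail and end stop.

Run:
```python
from h import *
d=imaging.get_image("top"); g=cv2.GaussianBlur(cv2.cvtColor(d["img"],cv2.COLOR_BGR2GRAY),(0,0),0.6).astype(float)
def cross(p,thr): # first sub-pixel crossing upward
    for i in range(len(p)-1):
        if p[i]<thr<=p[i+1]: return i+(thr-p[i])/(p[i+1]-p[i])
def fit(pts,z):
    q=ray(d,pts,z)
    for _ in range(3):
        vx,vy,x0,y0=cv2.fitLine(q.astype(np.float32)*1000,cv2.DIST_HUBER,0,.01,.01).ravel()
        r=(q*1000-[x0,y0])@[-vy,vx]; q=q[abs(r)<4]
    return (x0,y0),(vx,vy),len(q),r.std()
low=[];up=[]
for u in range(226,341):
    p=g[170:186,u]; k=p[4:10].argmin()+4
    c=cross(p[k:],100); e=cross(p[:k+1][::-1],100)
    if c is not None: low.append((u,170+k+c))
    if e is not None: up.append((u,170+k-e))
(p,v,n,s)=fit(low,0.0);print("rail foot",p,v,n,s,"yaw",np.arctan2(-v[0],v[1]))
(p2,v2,n,s)=fit(up,0.035);print("rail back top",p2,v2,n,s)
print("stop rows"); 
for r in (184,190,196,200): print(r,g[r,212:230].round().astype(int).tolist())
print("col240",g[168:184,240].round().astype(int).tolist())
print("row177",g[177,210:226].round().astype(int).tolist(),g[177,336:350].round().astype(int).tolist())
print("y at z=.035 of col 216..222 row 190",ray(d,[(u,190) for u in range(216,223)],.035)[:,1].round(4))
print("y at 343.5 z=.035",ray(d,[(343.5,176.5)],.035))
print("stop end", g[194:210,217].round().astype(int).tolist(), ray(d,[(217,204)],.035))
```

```text
rail foot (np.float32(700.6751), np.float32(-51.45103)) (np.float32(0.039849292), np.float32(-0.9992057)) 115 0.9826096962791518 yaw -3.101733
rail back top (np.float32(708.6252), np.float32(-35.05516)) (np.float32(0.039242398), np.float32(-0.9992297)) 89 0.8456002083729252
stop rows
184 [130, 129, 128, 118, 97, 71, 49, 52, 65, 68, 75, 98, 122, 129, 130, 130, 130, 130]
190 [131, 129, 129, 123, 104, 75, 51, 53, 64, 68, 76, 98, 122, 130, 130, 129, 130, 130]
196 [130, 129, 129, 121, 103, 77, 53, 53, 65, 70, 76, 99, 123, 131, 130, 129, 130, 131]
200 [132, 132, 130, 121, 102, 77, 55, 56, 66, 70, 78, 100, 123, 131, 131, 130, 130, 130]
col240 [106, 113, 118, 121, 121, 119, 108, 94, 77, 69, 91, 118, 130, 130, 130, 129]
row177 [122, 120, 119, 119, 118, 108, 92, 80, 70, 69, 70, 70, 69, 71, 76, 75] [97, 97, 97, 98, 101, 105, 106, 108, 117, 126, 131, 131, 131, 130]
y at z=.035 of col 216..222 row 190 [0.2004 0.1967 0.193  0.1893 0.1857 0.182  0.1783]
y at 343.5 z=.035 [[ 0.70575202 -0.27240755]]
stop end [78, 77, 77, 76, 77, 77, 77, 79, 80, 82, 90, 110, 128, 133, 132, 131] [[0.59181897 0.19517385]]
```

Request:
jog_arm --rows "0 0 2 0 0 0.184 -1; 0 0 2 0 0 0.184 -1; 1.8 -4 2 0 0 0 -1; 1.8 -4 2 0 0 0 -1; 1.8 -4 1 0 0 0 -1"

```text
time: 0.88
position: [0.3069, -0.4727, 0.1311]
tool_rot: [-3.139, -0.062, 0.002]
ft_force: [0.4, 0.0, 0.5]
grip_width: 1.003
grip_force: 0.0
```

Request:
jog_arm --rows "2 -4.5 0 0 0 0 -1; 2 -4.5 0 0 0 0 -1; 2 -4.5 0 0 0 0 -1; 2 -4.5 0 0 0 0 -1; 2 -4.5 0 0 0 0 -1"

```text
time: 1.5
position: [0.3984, -0.2444, 0.1327]
tool_rot: [3.14, 0.062, 0.001]
ft_force: [-0.2, 0.4, -0.0]
grip_width: 0.996
grip_force: 0.0
```

Request:
jog_arm --rows "2 -4.5 0 0 0 0 -1; 2 -4.5 0 0 0 0 -1; 2 -4.5 0 0 0 0 -1; 2 -4.5 0 0 0 0 -1; 1.5 -4.2 0 0 0 0 -1"

```text
time: 2.12
position: [0.4846, -0.0186, 0.1328]
tool_rot: [3.141, 0.063, 0.001]
ft_force: [0.8, -0.2, 0.3]
grip_width: 1.001
grip_force: 0.0
```

Request:
jog_arm --rows "0 0 3 0 0 0 -1; 0 0 3 0 0 0 -1; 0 0 3 0 0 0 -1; 0 0 2 0 0 0 -1; 0 0 0.5 0 0 0 -1"

```text
time: 2.75
position: [0.4828, -0.0202, 0.0163]
tool_rot: [-3.14, -0.063, 0.004]
ft_force: [-0.3, -0.0, 0.9]
grip_width: 1.0
grip_force: 0.0
```

Request:
jog_arm --rows "1 0 0 0 0 0 -1; 1 0 0 0 0 0 -1; 1 0 0 0 0 0 -1; 1 0 0 0 0 0 -1; 1 0 0 0 0 0 -1"

```text
time: 3.38
position: [0.5344, -0.0184, 0.0176]
tool_rot: [3.141, 0.062, -0.001]
ft_force: [-2.8, -1.0, 1.8]
grip_width: 1.002
grip_force: 1.6
```

```bash
cat > look.py <<'E'
from h import *
import sys
C=np.array([691,190.]); a=.04; M=np.array([[np.cos(a),np.sin(a)],[-np.sin(a),np.cos(a)]])
for n in("top","side"):
    d=imaging.get_image(n); cv2.imwrite(f"pics/{n}_{sys.argv[1]}.png",d["img"])
    for b in boxes(d):
        if b[0][0]<400: print(n,b,"rack",(M@(np.array(b[1:3])-C)).round(1),"yaw",round(b[4]-a,3))
s=ctrl.get_state(); print("tcp rack",(M@(np.array(s["position"][:2])*1000-C)).round(1),np.round(s["position"],4),np.round(s["ft_force"],1),s["time"])
E
python3 look.py 1
```

```text
top ([239.0, 271.0], 348.3, 106.8, [87.8, 147.9], 0.551) rack [-345.8  -69.4] yaw 0.511
top ([273.0, 200.0], 603.6, -10.9, [55.3, 148.2], 0.08) rack [ -95.4 -197.2] yaw 0.04
top ([141.0, 174.0], 694.3, 470.7, [87.8, 152.3], -0.869) rack [ 14.5 280.3] yaw -0.909
side ([140.0, 295.0], 689.6, 480.1, [97.4, 151.3], -0.863) rack [ 10.2 289.9] yaw -0.903
side ([333.0, 243.0], 342.0, 121.7, [89.9, 170.3], 0.554) rack [-351.5  -54.3] yaw 0.514
side ([264.0, 199.0], 610.9, 13.0, [86.8, 178.1], 0.54) rack [ -87.1 -173.7] yaw 0.5
tcp rack [-163.6 -201.5] [ 0.5356 -0.0179  0.0178] [ 0.5 -1.1 -0.4] 3.475
```

Request:
jog_arm --rows "1 0 0 0 0 0 -1; 1 0 0 0 0 0 -1; 1 0 0 0 0 0 -1; 1 0 0 0 0 0 -1; 1 0 0 0 0 0 -1"

```text
time: 4.1
position: [0.5846, -0.0162, 0.0174]
tool_rot: [-3.141, -0.063, 0.0]
ft_force: [-1.1, -0.5, -1.1]
grip_width: 1.001
grip_force: 0.8
```

Request:
jog_arm --rows "0.4 0 0 0 0 0 -1; 0.4 0 0 0 0 0 -1; 0.2 0 0 0 0 0 -1; 0.2 0 0 0 0 0 -1; 0.1 0 0 0 0 0 -1"

```text
time: 4.72
position: [0.5969, -0.0158, 0.0176]
tool_rot: [3.141, 0.063, -0.0]
ft_force: [-3.3, 0.7, 0.4]
grip_width: 0.996
grip_force: 1.3
```

```bash
python3 look.py 2
```

```text
top ([239.0, 271.0], 348.4, 106.9, [87.7, 147.9], 0.552) rack [-345.6  -69.3] yaw 0.512
top ([141.0, 174.0], 694.3, 470.7, [88.3, 152.4], -0.863) rack [ 14.5 280.3] yaw -0.903
side ([140.0, 295.0], 689.6, 480.1, [97.4, 151.3], -0.863) rack [ 10.2 289.9] yaw -0.903
side ([333.0, 243.0], 341.9, 121.6, [90.0, 170.2], 0.548) rack [-351.6  -54.4] yaw 0.508
side ([245.0, 195.0], 672.7, 15.6, [84.3, 177.4], 0.564) rack [ -25.3 -173.5] yaw 0.524
tcp rack [-102.1 -201.9] [ 0.597  -0.0158  0.0176] [-2.9  0.1  0.1] 4.825
```

Request:
jog_arm --rows "0.2 0 0 0 0 0 -1; 0.1 0 0 0 0 0 -1; 0.1 0 0 0 0 0 -1; 0 0 0 0 0 0 -1"

```text
time: 5.32
position: [0.6006, -0.0157, 0.0176]
tool_rot: [3.141, 0.063, -0.001]
ft_force: [-4.1, -1.5, 3.0]
grip_width: 0.998
grip_force: 2.0
```

Request:
jog_arm --rows "0.2 0 0 0 0 0 -1; 0.2 0 0 0 0 0 -1; 0.1 0 0 0 0 0 -1; 0 0 0 0 0 0 -1"

```text
time: 5.82
position: [0.6003, -0.0158, 0.0168]
tool_rot: [3.14, 0.063, -0.019]
ft_force: [-17.2, -1.6, 11.9]
grip_width: 0.997
grip_force: 8.7
```

Request:
jog_arm --rows "-0.5 0 0 0 0 0 -1; -1.5 0 0 0 0 0 -1; -1.5 0 -1 0 0 0 -0.5; 0 0 -3 0 0 0 0; 0 3 -3 0 0 0 1"

```text
time: 6.45
position: [0.5734, -0.0439, 0.0888]
tool_rot: [-3.139, -0.071, -0.005]
ft_force: [1.2, -0.0, 0.5]
grip_width: 0.746
grip_force: 0.0
```

Request:
jog_arm --rows "0 4 0 0 0 0 1; 0 4 0 0 0 0 1; 0 2 0 0 0 0 1; 0 0 0 0 0 0 1"

```text
time: 6.95
position: [0.5765, -0.1479, 0.0875]
tool_rot: [3.141, 0.058, 0.001]
ft_force: [0.7, 0.7, 0.5]
grip_width: 0.284
grip_force: 0.0
```

```bash
python3 look.py 3
```

```text
top ([239.0, 271.0], 348.3, 107.0, [88.1, 148.3], 0.544) rack [-345.7  -69.2] yaw 0.504
top ([273.0, 187.0], 653.2, -10.0, [88.1, 146.3], 0.025) rack [ -45.8 -198.3] yaw -0.015
top ([141.0, 174.0], 694.3, 470.7, [87.7, 152.3], -0.869) rack [ 14.5 280.3] yaw -0.909
side ([140.0, 295.0], 689.6, 480.1, [97.4, 151.3], -0.863) rack [ 10.2 289.9] yaw -0.903
side ([333.0, 243.0], 341.9, 121.6, [90.0, 170.2], 0.548) rack [-351.6  -54.4] yaw 0.508
side ([251.0, 192.0], 650.6, 5.2, [94.0, 175.6], 0.035) rack [ -47.8 -183. ] yaw -0.005
tcp rack [-127.7 -329.7] [ 0.5765 -0.1445  0.0875] [-0.3  0.8 -0.6] 7.05
```

The container sits against the rail (rack -46, -198, square). Next I push it along the rail.

Request:
jog_arm --rows "2.7 0 0 0 0 0 1; 2.7 0 0 0 0 0 1; 2.8 0 1 0 0 0 1; 0 0 3 0 0 0 1; 0 0 3 0 0 0 1"

```text
time: 7.68
position: [0.659, -0.1399, 0.0169]
tool_rot: [-3.139, -0.068, -0.002]
ft_force: [-0.8, -0.1, -0.6]
grip_width: 0.011
grip_force: 0.0
```

Request:
jog_arm --rows "0 -2 0 0 0 0 1; 0 -1 0 0 0 0 1; 0 -1 0 0 0 0 1; 0 -1 0 0 0 0 1; 0 -1 0 0 0 0 1"

```text
time: 8.3
position: [0.6568, -0.0854, 0.0193]
tool_rot: [3.138, 0.06, 0.004]
ft_force: [-0.8, -5.6, 6.1]
grip_width: 0.004
grip_force: 3.0
```

Request:
jog_arm --rows "0 -1 0 0 0 0 1; 0 -1 0 0 0 0 1; 0 -1 0 0 0 0 1; 0 -1 0 0 0 0 1; 0 -1 0 0 0 0 1"

```text
time: 8.93
position: [0.6548, -0.0353, 0.019]
tool_rot: [3.138, 0.059, 0.004]
ft_force: [-0.3, -4.8, 5.7]
grip_width: 0.005
grip_force: 3.1
```

```bash
python3 look.py 4
```

```text
top ([239.0, 271.0], 348.3, 106.8, [87.8, 147.9], 0.551) rack [-345.8  -69.4] yaw 0.511
top ([251.0, 191.0], 651.5, 55.8, [88.1, 138.4], 0.025) rack [ -44.8 -132.5] yaw -0.015
top ([141.0, 174.0], 694.3, 470.7, [88.8, 152.3], -0.869) rack [ 14.5 280.3] yaw -0.909
side ([140.0, 295.0], 689.6, 480.1, [97.4, 151.3], -0.863) rack [ 10.2 289.9] yaw -0.903
side ([332.0, 243.0], 342.0, 121.5, [90.0, 169.9], 0.548) rack [-351.5  -54.5] yaw 0.508
side ([242.0, 204.0], 648.0, 70.2, [94.7, 174.2], 0.049) rack [ -47.8 -118. ] yaw 0.009
tcp rack [ -45.4 -221.1] [ 0.6544 -0.0328  0.0186] [ 0.7 -2.2  0.9] 9.025
```

Request:
jog_arm --rows "0 -1 0 0 0 0 1; 0 -1 0 0 0 0 1; 0 -1 0 0 0 0 1; 0 -1 0 0 0 0 1; 0 -0.8 0 0 0 0 1"

```text
time: 9.65
position: [0.6523, 0.0131, 0.0182]
tool_rot: [3.139, 0.06, 0.002]
ft_force: [-0.1, -4.6, 4.3]
grip_width: 0.007
grip_force: 2.9
```

Request:
jog_arm --rows "0 -0.3 0 0 0 0 1; 0 -0.3 0 0 0 0 1; 0 -0.2 0 0 0 0 1; 0 -0.1 0 0 0 0 1; 0 0 0 0 0 0 1"

```text
time: 10.28
position: [0.6518, 0.0221, 0.0179]
tool_rot: [3.14, 0.06, 0.001]
ft_force: [1.0, -4.3, 4.9]
grip_width: 0.006
grip_force: 2.7
```

```bash
python3 look.py 5
```

```text
top ([239.0, 271.0], 348.4, 106.8, [87.6, 147.9], 0.551) rack [-345.7  -69.4] yaw 0.511
top ([234.0, 191.0], 648.1, 121.3, [84.3, 131.2], 0.024) rack [-45.6 -66.9] yaw -0.016
top ([141.0, 174.0], 694.6, 470.4, [88.2, 152.2], -0.874) rack [ 14.8 280. ] yaw -0.914
side ([140.0, 295.0], 689.6, 480.1, [97.4, 151.3], -0.864) rack [ 10.2 289.9] yaw -0.904
side ([332.0, 243.0], 342.0, 121.5, [90.0, 169.9], 0.548) rack [-351.5  -54.5] yaw 0.508
side ([233.0, 216.0], 646.1, 124.7, [96.2, 173.5], 0.049) rack [-47.5 -63.5] yaw 0.009
tcp rack [ -45.9 -166.2] [0.6518 0.0221 0.0179] [ 0.7 -4.1  5.6] 10.375
```

Request:
jog_arm --rows "0 -0.2 0 0 0 0 1; 0 -0.2 0 0 0 0 1; 0 -0.1 0 0 0 0 1; 0 -0.1 0 0 0 0 1; 0 0 0 0 0 0 1"

```text
time: 11.0
position: [0.6515, 0.0284, 0.0178]
tool_rot: [3.14, 0.061, 0.001]
ft_force: [0.3, -4.4, 4.0]
grip_width: 0.002
grip_force: 2.7
```

Request:
jog_arm --rows "0 -0.2 0 0 0 0 1; 0 -0.2 0 0 0 0 1; 0 -0.1 0 0 0 0 1; 0 0 0 0 0 0 1"

```text
time: 11.5
position: [0.6514, 0.0302, 0.0179]
tool_rot: [3.136, 0.058, 0.0]
ft_force: [0.7, -8.8, 5.7]
grip_width: 0.003
grip_force: 5.1
```

Request:
jog_arm --rows "0 -0.2 0 0 0 0 1; 0 -0.1 0 0 0 0 1; 0 0 0 0 0 0 1"

```text
time: 11.88
position: [0.6518, 0.0303, 0.0179]
tool_rot: [3.133, 0.055, 0.001]
ft_force: [1.6, -13.0, 6.4]
grip_width: 0.005
grip_force: 7.1
```

The container is against the end stop. I back off, clear the view and check.

Request:
jog_arm --rows "0 0.5 0 0 0 0 1; 0 1.5 0 0 0 0 1; 0 1 -2 0 0 0 1; 0 0 -4 0 0 0 1; -3 0 -4 0 0 0 1"

```text
time: 12.5
position: [0.6229, 0.0067, 0.1194]
tool_rot: [-3.139, -0.063, -0.002]
ft_force: [0.2, 0.3, 0.4]
grip_width: 0.004
grip_force: 0.0
```

Request:
jog_arm --rows "-4 0 0 0 0 0 1; -4 0 0 0 0 0 1; -2 2 0 0 0 0 1; 0 2 0 0 0 0 1; 0 0 0 0 0 0 1"

```text
time: 13.12
position: [0.5237, -0.039, 0.1185]
tool_rot: [3.14, 0.058, 0.001]
ft_force: [-0.9, 1.6, 0.5]
grip_width: 0.006
grip_force: 0.0
```

```bash
python3 look.py 6; python3 -c "
import cv2;i=cv2.imread('pics/top_6.png');cv2.imwrite('pics/crop6.png',cv2.resize(i[150:250,170:300],None,fx=6,fy=6,interpolation=cv2.INTER_CUBIC))"
```

```text
top ([239.0, 271.0], 348.4, 107.1, [87.5, 148.4], 0.553) rack [-345.6  -69.1] yaw 0.513
top ([238.0, 188.0], 650.0, 119.4, [88.0, 149.2], 0.025) rack [-43.8 -68.9] yaw -0.015
top ([141.0, 174.0], 694.5, 470.5, [88.4, 152.5], -0.858) rack [ 14.7 280.1] yaw -0.898
side ([140.0, 295.0], 689.6, 480.1, [97.4, 151.3], -0.864) rack [ 10.2 289.9] yaw -0.904
side ([332.0, 243.0], 341.9, 121.6, [90.0, 170.2], 0.548) rack [-351.6  -54.4] yaw 0.508
side ([231.0, 216.0], 645.4, 132.6, [94.3, 172.5], 0.039) rack [-47.9 -55.5] yaw -0.001
tcp rack [-175.9 -219.8] [ 0.524  -0.0367  0.1181] [-0.1  0.6 -0.2] 13.225
```

View pics/crop6.png

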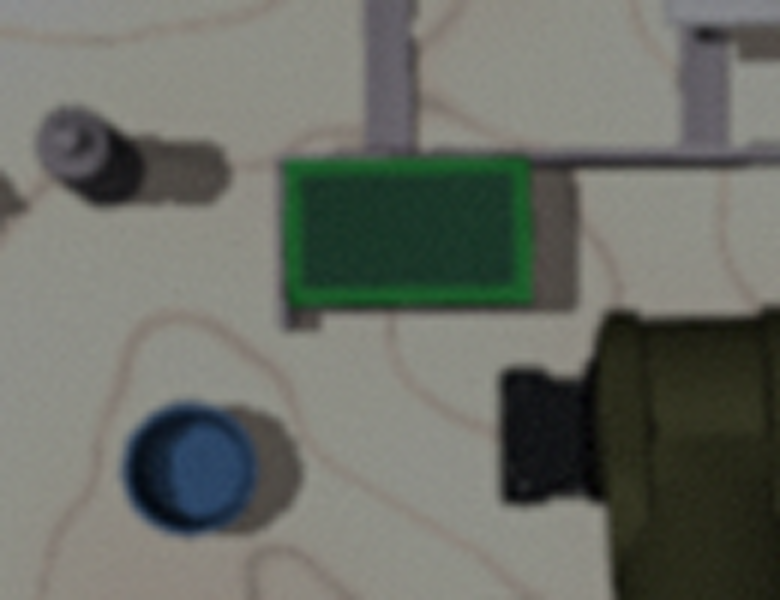

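The crop shows the lid tight against the rail (row ~157) and the end stop (column ~285). The ramekin at (190,467) and the grinder at (75,140) have not moved. Both contacts gave a firm force rise, and the pose matches the flush position along the rail, so I hand in.

```bash
python3 -c "
from bench import ticket; print(ticket.close_job())"
```

```text
the job is handed in; nothing more can be done
None
```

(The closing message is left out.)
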